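# Hang the ear defenders back on their sensing hanger

### The arm

A 6-joint arm with a two-finger parallel gripper is mounted at the origin on a cart in front of the work surface, level with it; the furniture and walls round the work are solid. World frame = base frame: x ahead of the robot, y to its left, z up, the work surface at z = 0. Lengths are in m, angles in rad, forces in N, time in s.
With the tool pointing down it reaches from about 0.4 to 0.825 m from the base axis. Payload 7 kg.
Tool frame: the origin (TCP) lies between the finger pads; the fingertips stand 22 mm ahead of it and the grasp point (between the pads) lies 3 mm ahead of it (arm.tip_reach is the distance from the TCP to the fingertips, in m); z points along the fingers, y is the line along which they close (so a half turn about z gives the same grasp; the last joint's range is limited). The gripper opens to 88 mm and grips with 3 to 60 N. Pads are 19 mm wide; open, the fingers measure 130 mm over their backs; the gripper's body (78 mm by 193 mm) begins 47 mm behind the grasp point.
Start: joints at [1.483, 0.359, 0.012, 0, -1.224, -0.288], TCP at [0.248, 0.628, 0.249] pointing down, gripper open.
Joint ranges: [-3.07, 3.07], [-1.43, 2.12], [-1.02, 1.25], [-3.03, 1.67], [-3.05, -0], [-3.03, 3.03]. Speed limits (rad/s): [2.39, 2.39, 3.01, 3.14, 3.14, 3.14].

### API

Orientations are given as [roll, pitch, yaw] about the fixed x, y, z axes, in that order (R = Rz(yaw) Ry(pitch) Rx(roll)).
In Python, from station import arm, viewer gives the robot as it stands. The module is installed in compiled form; this text tells all that it offers.
- The arm moves only by the tool apply_moves, never from a script. Its argument "commands" is a list that holds one entry, the list of rows, each a list of 5 numbers: the closure, from -1 (fully open) to 1 (shut), then the shift along the world's x, y, z as a fraction of full scale, then the turn about the world's z as a fraction of full scale. In form: [[[fingers, tx, ty, tz, yaw], ...]]. A call has 1 to 12 rows; each row shifts and turns the commanded pose from where the row before left it; what a row does not reach is not made up. Full scale, the value 1, is 20 cm for a shift and pi rad for a turn. A row lasts 1/10 s, in which the tool goes at most 50 mm and 8.59 degrees, less where a joint would pass 70% of its speed; a pose out of reach is approached as far as the arm can. A call with a number of a shift or a turn outside -1 to 1 is refused whole. A call with a gripper value outside its range is refused whole. The fingers move at their own pace and stop on an object; "force" is the grip in N (left out, the last holds). Time passes only in rows, so rows that do not move let the fingers close. It gives the time, the measured TCP pose, the force, the opening and the grip force at its end, in the units of the state.
- arm.get_state(): the state, without advancing time (a new reading comes with each control period).
- viewer.grab_frame(name): name is "scene" or "top"; returns a dict with "image" (420x560x3 uint8, blue, green, red), "mtx" (3x3 intrinsics, pixels), "rvec" (rotation vector, rad) and "tvec" (3), from world to camera coordinates, as OpenCV has them. Camera axes: x right, y down, z forward; pixel columns grow to the right and rows downward; lengths in m; the calibration is good to about 2 mm. A picture is of the moment at which its call begins. There is no depth.
- arm.job_done(): hands the job in; it is judged then, once.
The state is a dict: "t": time; "q": joint angles; "qd": joint speeds; "joint_efforts": joint torques, N m; "eef_pos": TCP position; "ee_rot": TCP orientation; "force": force on the tool from outside, world axes, zero at the start; "moment": the same for the moment, N m; "width": finger opening in m; "gripper_force": force on a finger pad.
Only numpy, scipy, OpenCV 4.12 (cv2) and the standard library are available. Lean on these libraries where they do the work, as an engineer would, in place of code of your own. Each camera call takes 0.05 s, during which the arm holds its last target. There are 200 camera calls.

### The job

Hang the ear defenders on the round bar under the small shelf: headband across the bar with one cup on each side, far enough in towards the cross plate that the band holds the little sensing pin in front of it pressed down. Set the band down on the bar before letting go rather than dropping it, and leave the two bottles and the pack of slides where they stand.

Things in the scene. Friction and masses are not known exactly. Their poses are not given: they have to be found in the camera images.
- ear_defenders: Rigid ear defenders, 0.27 to 0.43 kg, standing on their two grey cups, arch up. Origin on the desk midway between the cups; z up, y cup to cup, x along the band's width. Black band 20 mm wide (x), 6 mm thick, a half circle of 60 mm inner radius, then straight. Cups: x +-34, |y| 45 to 83, z 0 to 64 mm. A grey crown block, 26 (x) by 16 mm (y), stands on the band, z 131 to 166 mm.
- band (a point): Middle of the underside of the headband at the top of the arch, 125 mm above the ear defenders' origin; same axes as them. Beware of the microscope to the right of the ear defenders (world y below about -0.2 m), which is much taller than they are.
- crown (a point): Where to grip: inside the crown block on top of the headband, 30 mm above point band and 11 mm below the block's top; fingers on the faces that look to +-y, 16 mm apart.
- hanger: Hanger fixed to the desk. Origin on the desk under the middle of the front face of its upright panel (150 mm wide, 400 mm high); z up, x away from the robot, y left. A level round steel bar, 18 mm thick, sticks out from the panel 200 mm towards the robot (along -x at y = 0), its top 165 mm above the desk. Foot 8 mm thick, x -118 to 12, y +-65 mm.
- bar_root (a point): On the line of the bar's top, where it leaves the panel (hanger x 0, y 0, z 165 mm). A cross plate (y +-68 mm, 18 to 36 mm below the bar's top) is clamped on the bar (clamp 3 mm above the bar's top), front face anywhere from x -115 to -55 mm, not reported: feel for it by moving the band inwards, underside 12 mm above the bar's top, until its sides touch the plate. It stands 25 N.
- bar_end (a point): On the line of the bar's top at its free end (hanger x -200, y 0, z 165 mm), which carries a 24 mm ball, 3 mm higher than the bar's top. Nothing stands above this end.
- pin (a joint): Sensing pin: a domed steel pin of 7 mm diameter on the bar's centre line, 11 mm in front of the cross plate's front face, so under the middle of a band that touches the plate. It sticks out 6 mm above the bar's top; value 0 = fully out, 0.006 m = level with the bar's top; 0.5 N starts it and 1.2 N holds it down, less than the weight of the ear defenders.
- amber_bottle: Bystander: small amber bottle with white cap, 41 mm diameter, 82 mm high; origin at its foot.
- dropper_bottle: Bystander: white dropper bottle, 41 mm diameter, 118 mm high; origin at its foot.
- slide_stack: Bystander: pack of glass slides with a paper band, 29 x 78 x 21 mm, lying flat; origin at its underside.
- shelf_edge (a point): Middle of the lower front edge of the shelf above the bar (hanger x -105, z 400 mm). The shelf reaches from there back to the panel, y +-85 mm. It blocks a gripper that points straight down over the pin: come from the free end, tool leaning back towards the robot by about 25 degrees.
There are look-alikes about, which are no part of the job. There is more than one size of the ear_defenders; the job needs the smaller.

How it is judged:
On the way, in this order (a step that is already met when the one before it is completed fails the run):
1. the ear defenders are lifted off the desk (height (world z) of ear_defenders above 0.03 m), for 0.2 s.
2. the band presses the pin down while the fingers still hold the ear defenders (value of joint pin above 0.004 m and contact force between the fingers and ear_defenders above 0.5 N and z of band in the frame of hanger between 0.158 and 0.172 m and y of band in the frame of hanger between -0.03 and 0.03 m), for 0.1 s.
At the end, for the whole second after the job is handed in: The ear defenders hang at rest on the bar, upright within 0.25 rad, the band across the bar within 0.4 rad, its underside at the top of the arch within 7 mm of the bar's top in height and within 20 mm of its line sideways, and the band alone holds the pin at least 4 mm down (value of joint pin above 0.004 m and z of band in the frame of hanger between 0.158 and 0.172 m and y of band in the frame of hanger between -0.02 and 0.02 m and angle between ear_defenders's own z axis and vertical below 0.25 rad and angle between the x axis of ear_defenders and the x axis of hanger, either way round below 0.4 rad and contact force between ear_defenders and hanger above 0.3 N and linear speed of ear_defenders below 0.03 m/s); the robot touches nothing.
It fails at once if a bystander is moved by more than 20 mm (distance of any of amber_bottle, dropper_bottle, slide_stack from where it was at the start of the episode above 0.02 m).
It fails at once if a bottle is tipped over (angle between any of amber_bottle, dropper_bottle's own z axis and vertical above 0.6 rad).
It also fails if it takes over 58 s, if anything falls off the work surface, if the arm or the gripper's body presses on something with over 40 N, if the wrist force passes 120 N, or if a joint passes its speed limit or range.

## Working session

There is one attempt and no reset: what is moved stays moved. The work goes in short steps, Python scripts to look and compute and a tool call to move; the robot and the scene stay as the last step left them, time stands still between calls to the robot, and variables do not carry over. Pictures are saved under pics/ and viewed, at most 10 in all, crops included, and the job is handed in when it is done.

Besides the shell and the picture viewer there is one more tool, called after ">>>" as a command line: name --argument value ..., lists and objects as JSON in quotes. apply_moves: Moves the arm, as the interface text tells. Shift numbers are shares of 20 cm and turn numbers shares of pi rad, none past 1 either way. Its arguments: {"type":"object","properties":{"commands":{"type":"array","items":{"type":"array","items":{"type":"array","items":{"type":"number"}}}},"force":{"type":"number"}},"required":["commands"]}

```bash
mkdir -p pics
cat > h.py <<'E'
import numpy as np, cv2, pickle
def proj(f,P):
    return cv2.projectPoints(np.array(P,float).reshape(-1,1,3),f['rvec'],f['tvec'],f['mtx'],None)[0].reshape(-1,2)
def ray(f,uv):
    R=cv2.Rodrigues(np.array(f['rvec'],float))[0];t=np.array(f['tvec'],float).ravel()
    d=R.T@np.linalg.inv(f['mtx'])@np.array([uv[0],uv[1],1.]);return -R.T@t,d
def at_z(f,uv,z):
    c,d=ray(f,uv);return c+d*(z-c[2])/d[2]
E
python3 - <<'E'
from station import arm,viewer
import cv2,pickle
for n in("scene","top"):
    f=viewer.grab_frame(n);pickle.dump(f,open(n+'.pkl','wb'));cv2.imwrite(f'pics/{n}0.png',f['image'])
s=arm.get_state();print(s)
E
```

```text
{'t': 0.1, 'q': array([ 1.48309941e+00,  3.59306035e-01,  1.11270851e-02, -3.03367321e-04,
       -1.22412574e+00, -2.88108344e-01]), 'qd': array([-1.24536470e-03, -2.10753499e-03,  1.34946702e-03,  2.61246491e-03,
        9.72604990e-04, -7.96223943e-06]), 'joint_efforts': array([-4.31723483e-04, -5.84161699e+01,  2.93751490e+01,  7.01565027e+00,
        1.01857900e-02, -4.37059907e-05]), 'eef_pos': array([0.24760813, 0.6274872 , 0.24771308]), 'ee_rot': array([ 3.14006542e+00, -1.55177863e-04, -3.75908435e-01]), 'force': array([-0.58227979, -0.58304105, -0.16934918]), 'moment': array([-0.01869758, -0.01654384,  0.02242648]), 'gripper_force': 0.0, 'width': 0.08734530360316632}
```

View pics/scene0.png

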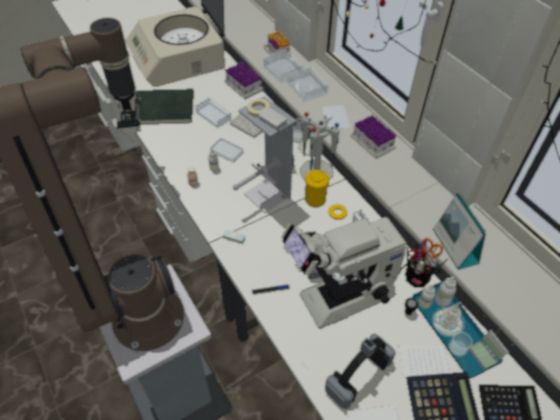

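View pics/top0.png

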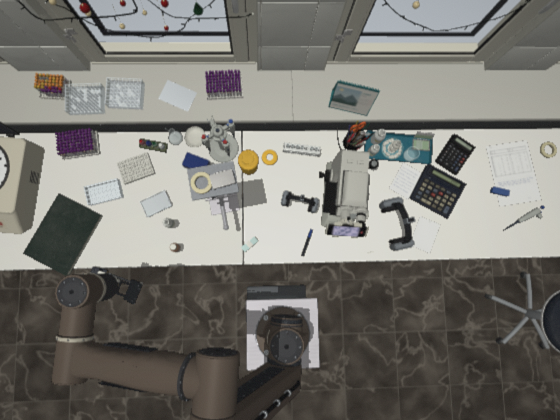

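The scene view shows the hanger at about (270,165), the microscope at (350,260) and one set of ear defenders at (360,370). The top view shows two candidates: A, small, at (300,200), and B, larger, at (400,223). It also shows the hanger bar at (230,210), bottles at (169,224) and (176,247), and slides at (250,243). I'll check these in a close crop.

Run:
```python
from h import *
T=pickle.load(open('top.pkl','rb'));S=pickle.load(open('scene.pkl','rb'))
for n,uv,z in [('A L',(285,198),.13),('A',(300,201),.15),('A R',(315,205),0.05),('B',(400,223),.0),('barend',(228,229),.165),('b1',(169,224),.1),('b2',(176,247),.08),('slide',(250,243),.02),('barroot',(222,198),.165)]:
    p=at_z(T,uv,z);print(n,p.round(3),proj(S,p).round(0))
a=cv2.resize(T['image'][150:260,150:310],None,fx=5,fy=5,interpolation=cv2.INTER_CUBIC)
cv2.imwrite('pics/tc.png',a)
b=cv2.resize(T['image'][170:250,270:420],None,fx=5,fy=5,interpolation=cv2.INTER_CUBIC)
cv2.imwrite('pics/tb.png',b)
print('cam',ray(T,(0,0))[0],ray(S,(0,0))[0])
```

```text
A L [ 0.586 -0.021  0.13 ] [[302. 226.]]
A [ 0.569 -0.084  0.15 ] [[308. 236.]]
A R [ 0.564 -0.161  0.05 ] [[318. 270.]]
B [ 0.479 -0.561  0.   ] [[367. 385.]]
barend [0.455 0.221 0.165] [[235. 189.]]
b1 [0.487 0.477 0.1  ] [[212. 155.]]
b2 [0.389 0.45  0.08 ] [[193. 172.]]
slide [0.401 0.134 0.02 ] [[235. 236.]]
barroot [0.586 0.245 0.165] [[263. 171.]]
cam [0.32345837 0.08719207 1.8921651 ] [-0.08174491 -0.93077428  1.58998913]
```

View pics/tc.png

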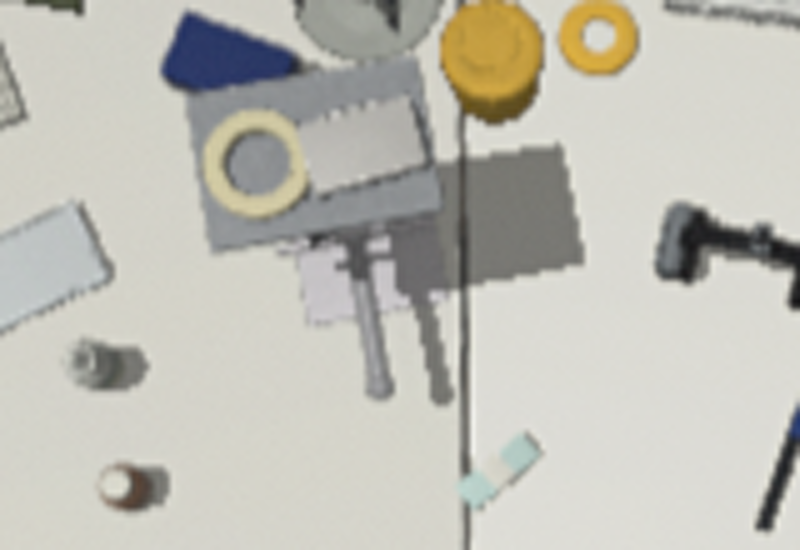

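View pics/tb.png

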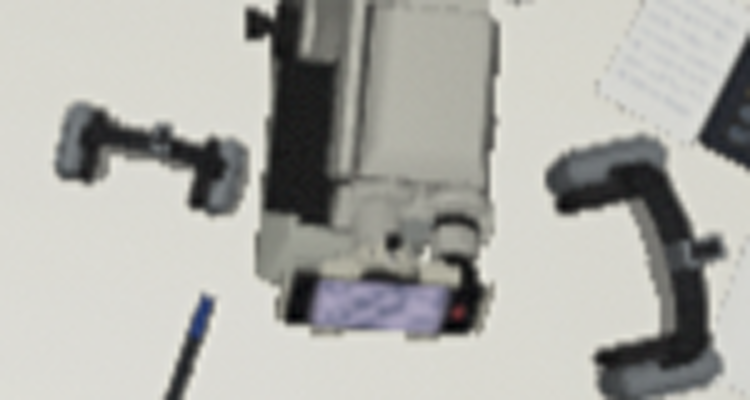

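Top crops: A, at (302,198), stands upright with crown up and is smaller. B, at (400,223), lies on its side and is larger, so A is the one. The hanger's ball end is at about (225.8,228), and the bar meets the shelf edge at about (222,202). Next I'll crop the hanger in the scene view to fit its pose.

Run:
```python
from h import *
S=pickle.load(open('scene.pkl','rb'))
cv2.imwrite('pics/sc.png',cv2.resize(S['image'][90:230,220:340],None,fx=5,fy=5,interpolation=cv2.INTER_CUBIC)[:600])
```

```text
(no output)
```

View pics/sc.png

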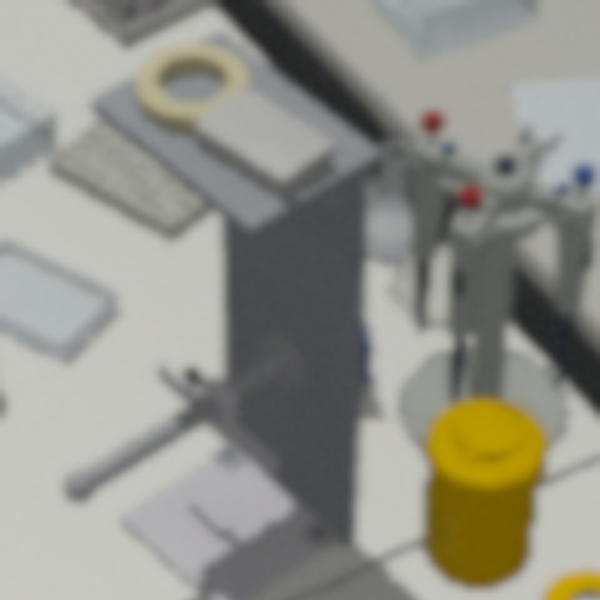

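In this crop the ball is at (77,487), the shelf front corners at (95,103) and (250,228), and the cross plate runs from (165,370) to about (275,465) with its clamp at (208,395). I'll fit the hanger and the ear defenders now.

```bash
cat > fit.py <<'E'
from h import *
from scipy.optimize import least_squares
T=pickle.load(open('top.pkl','rb'));S=pickle.load(open('scene.pkl','rb'))
c=lambda U,o:(np.array(U)+.5)/5-.5+np.array(o)
tc=lambda *U:c(U,(150,150)); sc=lambda *U:c(U,(220,90)); tb=lambda *U:c(U,(270,170))
def W(p,P):
    P=np.array(P,float).reshape(-1,3);C,Sn=np.cos(p[2]),np.sin(p[2])
    return np.c_[p[0]+C*P[:,0]-Sn*P[:,1],p[1]+Sn*P[:,0]+C*P[:,1],P[:,2]]
hp=[(T,(-.2,0,.156),tc(379,389)),(T,(-.105,.085,.4),tc(212,253)),(T,(-.105,-.085,.4),tc(440,207)),
    (S,(-.2,0,.156),sc(77,487)),(S,(-.105,.085,.4),sc(95,105)),(S,(-.105,-.085,.4),sc(250,230))]
ep=[(T,(0,0,.166),tb(162,133)),(T,(0,.066,.06),tb(74,143)),(T,(0,-.066,.06),tb(222,178)),]
def run(pts,x0):
    fun=lambda p:np.concatenate([proj(f,W(p,P))[0]-uv for f,P,uv in pts])
    r=least_squares(fun,x0,loss='soft_l1');return r.x,fun(r.x).reshape(-1,2)
if __name__=='__main__':
    H,e=run(hp,[.63,.24,.1]);print('H',H.round(4));print(e.round(1))
    E,e=run(ep,[.57,-.08,-.1]);print('E',E.round(4));print(e.round(1))
    print('ball',W(H,(-.2,0,.165)),'root',W(H,(0,0,.165)))
    for x in(-.055,-.085,-.115):
        print(x,[(proj(S,W(H,(x,y,.138)))[0]-[220,90])*5 for y in(.068,-.068)],(proj(S,W(H,(x,0,.165)))[0]-[220,90])*5)
E
python3 fit.py
```

```text
H [0.6624 0.2685 0.1681]
[[-0.7 -0.5]
 [-1.1 -0.2]
 [-0.1  0.4]
 [ 0.4  0. ]
 [-0.7  1.2]
 [ 0.7  2.2]]
E [ 0.5811 -0.0898 -0.2507]
[[-0.3  1.5]
 [ 0.6 -0.4]
 [-0.3 -0.6]]
ball [[0.46518721 0.23498193 0.165     ]] root [[0.66236648 0.26845335 0.165     ]]
-0.055 [array([172.39542785, 358.20026345]), array([289.38000876, 457.73331301])] [229.57832997 382.21839038]
-0.085 [array([141.96595071, 376.62008524]), array([258.74091147, 477.41098846])] [198.71174193 401.28995313]
-0.115 [array([111.14257242, 395.27834652]), array([227.69225829, 497.35169738])] [167.43482601 420.61504548]
```

```bash
cat > sil.py <<'E'
from fit import *
from scipy.optimize import minimize
def box(x0,x1,y0,y1,z0,z1): return [(x,y,z) for x in(x0,x1) for y in(y0,y1) for z in(z0,z1)]
def model(): # list of convex pieces
    L=[box(-.028,.028,s*.045,s*.083,.0,.064) for s in(1,-1)]   # cups are rounded
    L=[[(.034*np.cos(a),s*y,.032+.032*np.sin(a)) for a in np.linspace(0,6.28,16) for y in(.045,.083)] for s in(1,-1)]
    L.append(box(-.013,.013,-.008,.008,.131,.166))
    th=np.linspace(0,np.pi,17)
    arc=[[(x,r*np.cos(t),.065+r*np.sin(t)) for x in(-.01,.01) for r in(.06,.066)] for t in th]
    for a,b in zip(arc,arc[1:]): L.append(a+b)
    return L
def render(f,p,k,off,shape):
    m=np.zeros(shape,np.uint8)
    for P in model():
        uv=((proj(f,W(p,P))-off+.5)*k-.5)
        cv2.fillConvexPoly(m,cv2.convexHull(np.round(uv*16).astype(np.int32)),255,cv2.LINE_AA,4)
    return m
if __name__=='__main__':
    im=cv2.cvtColor(T['image'],cv2.COLOR_BGR2GRAY).astype(float)
    print(im[186:216,280:322:1].astype(int)[::3,::2])
    o=np.array([278,186]);sub=im[186:218,278:320]
    al=np.clip((215-sub)/60,0,1); 
    al[:,37:]*=1
    def cost(p):
        m=render(T,p,8,o,(32*8,42*8)).astype(float)/255
        m=cv2.resize(m,(42,32),interpolation=cv2.INTER_AREA);return ((m-al)[:,:42]**2).sum()
    b=min((minimize(cost,[.581+dx,-.09,y],method='Nelder-Mead',options=dict(initial_simplex=np.array([[.581+dx,-.09,y],[.59+dx,-.09,y],[.581+dx,-.08,y],[.581+dx,-.09,y+.1]]))) for dx in(0,.01) for y in(-.25,-.15)),key=lambda r:r.fun)
    print(b.x,b.fun)
    p=np.array(b.x);v=cv2.resize(T['image'][186:218,278:320],None,fx=16,fy=16,interpolation=cv2.INTER_CUBIC)
    m=render(T,p,16,o,v.shape[:2]);cs=cv2.findContours((m>127).astype(np.uint8),0,2)[0];cv2.drawContours(v,cs,-1,(0,0,255),1)
    cv2.imwrite('pics/ov.png',v)
    # hanger with free shelf edge height
    def fun(q):
        return np.concatenate([proj(f,W(q,(P[0],P[1],P[2] if P[2]<.3 else q[3])))[0]-uv for f,P,uv in hp])
    r=least_squares(fun,[.66,.26,.16,.41],loss='soft_l1');print('H',r.x);print(r.fun.reshape(-1,2).round(1)); print(W(r.x,(-.2,0,.165)))
E
python3 sil.py
```

```text
[[216 215 215 215 215 215 216 214 215 216 215 216 216 216 216 215 215 215
  215 215 215]
 [215 216 216 215 217 217 216 216 215 215 215 216 216 216 216 215 215 215
  215 215 216]
 [217 209 117 115  81  83 215 217 216 217 216 217 216 217 215 216 216 215
  215 215 216]
 [218 144 117  79  37  32  57 115 148 161 166 101 159 218 217 216 216 217
  217 216 217]
 [217 117 122  41  31  41  44  43  43  41  71  53  45  80 147 158  50 129
  123 183 218]
 [211 109 119  67  39 118 194 186 125 121 111  85  51  40  31  33  31  75
  111 112 217]
 [209  80  76  30  58 119 217 217 217 217 218 218 197 195 151  35  29  55
  100 105 218]
 [218 218 219 204 199 217 217 216 217 216 217 217 217 218  97  39  85 124
   95 137 220]
 [217 217 217 217 217 217 217 216 217 216 217 217 218 212  49  33 110 108
   96 195 219]
 [218 218 217 217 217 217 217 218 217 217 218 217 217 218 218 218 164 191
  199 219 219]]
[ 0.58252291 -0.09353765 -0.24371967] 57.26830037200236
H [0.66100017 0.26594604 0.16493431 0.40946258]
[[-0.2 -0.2]
 [-1.  -0.3]
 [ 0.4  0.4]
 [ 0.3  0.5]
 [-0.8 -0.4]
 [ 0.6  0.6]]
[[0.46371434 0.23310853 0.165     ]]
```

View pics/ov.png

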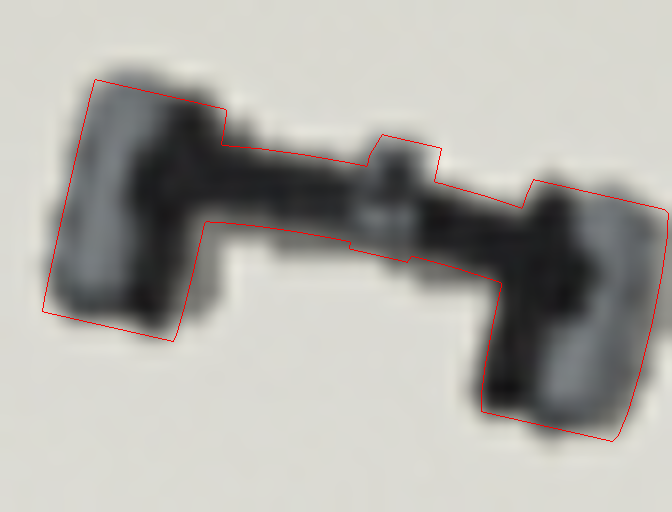

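The outlines match to about 3 mm. The ear defenders are at about (0.583, -0.093) with yaw -0.244. The hanger origin is at about (0.661, 0.266) with yaw 0.165, and the ball end is at (0.464, 0.233).

The moves only turn about world z, so I have no direct way to lean the tool. I'll go up, set the tool's y across the arm plane, and see how the arm behaves at its reach limit in free space.

>>> apply_moves --commands '[[[-1, 0, 0, 0.24, 0.047], [-1, 0, 0, 0.24, 0.047], [-1, 0, 0, 0.24, 0.047], [-1, 0, 0, 0.24, 0.047], [-1, 0, 0, 0.24, 0.047], [-1, 0, 0, 0, 0.047], [-1, 0, 0, 0, 0.047], [-1, 0, 0, 0, 0.047], [-1, 0, 0, 0, 0.047], [-1, 0, 0, 0, 0.047], [-1, 0, 0, 0, 0.047], [-1, 0, 0, 0, 0.047]]]' --force 30

```text
t: 1.3
eef_pos: [0.2477, 0.6279, 0.488]
ee_rot: [-3.141, 0.001, 1.402]
force: [0.0, -0.2, -0.9]
width: 0.0876
gripper_force: 0.0
```

>>> apply_moves --commands '[[[-1, 0.05, 0.19, 0, 0], [-1, 0.05, 0.19, 0, 0], [-1, 0.05, 0.19, 0, 0], [-1, 0.05, 0.19, 0, 0], [-1, 0.05, 0.19, 0, 0], [-1, 0.05, 0.19, 0, 0], [-1, 0.05, 0.19, 0, 0], [-1, 0, 0, 0, 0], [-1, 0, 0, 0, 0]]]'

```text
t: 2.2
eef_pos: [0.3006, 0.846, 0.4521]
ee_rot: [3.126, -0.049, 1.396]
force: [-0.4, -0.2, 0.9]
width: 0.0876
gripper_force: 0.0
```

```bash
python3 -c "
from station import arm
s=arm.get_state();print(s['q'].round(3),s['eef_pos'],s['ee_rot'])"
```

```text
[ 1.452  0.818  1.251  0.02  -1.955  1.523] [0.30063163 0.84602355 0.45209609] [ 3.12621022 -0.04921686  1.39642157]
```

Good sign: at the reach limit the tool leans the right way (fingers outward). I'll push further out to see whether the lean grows and stays.

>>> apply_moves --commands '[[[-1, 0.04, 0.2, 0, 0], [-1, 0.04, 0.2, 0, 0], [-1, 0.04, 0.2, 0, 0], [-1, 0.04, 0.2, 0, 0], [-1, 0, 0, 0, 0]]]'

```text
t: 2.7
eef_pos: [0.3034, 0.9226, 0.3954]
ee_rot: [3.102, -0.142, 1.4]
force: [-0.3, -0.6, -1.6]
width: 0.0879
gripper_force: 0.0
```

```bash
python3 -c "
from station import arm
s=arm.get_state();print(s['q'].round(3),s['eef_pos'],s['ee_rot'])"
```

```text
[ 1.47   0.892  1.249  0.051 -1.789  1.512] [0.30343026 0.9226151  0.39537352] [ 3.10179698 -0.14172931  1.39984435]
```

>>> apply_moves --commands '[[[-1, 0, 0, 0.2, 0], [-1, 0, 0, 0.2, 0], [-1, 0, 0, 0, 0], [-1, 0, -0.2, 0, 0], [-1, 0, -0.2, 0, 0], [-1, 0, -0.2, 0, 0], [-1, 0, -0.2, 0, 0], [-1, 0, 0, 0, 0]]]'

```text
t: 3.5
eef_pos: [0.2967, 0.7409, 0.4667]
ee_rot: [3.093, -0.179, 1.399]
force: [-0.1, 0.5, 2.3]
width: 0.0874
gripper_force: 0.0
```

```bash
python3 -c "
from station import arm
s=arm.get_state();print(s['q'].round(3),s['eef_pos'],s['ee_rot'])"
```

```text
[ 1.46   0.426  0.553  0.06  -1.523  1.508] [0.2966543  0.74094757 0.46667216] [ 3.09263338 -0.17866872  1.39893823]
```

The lean stays after coming back (pitch -0.18). I'll do it again with a small yaw correction to null the roll.

>>> apply_moves --commands '[[[-1, 0, 0, 0.1, 0.04], [-1, 0, 0, 0.1, 0.04], [-1, 0.02, 0.22, 0, 0], [-1, 0.02, 0.22, 0, 0], [-1, 0.02, 0.22, 0, 0], [-1, 0.02, 0.22, 0, 0], [-1, 0.02, 0.22, 0, 0], [-1, 0.02, 0.22, 0, 0], [-1, 0.02, 0.22, 0, 0], [-1, 0, 0, 0.2, 0], [-1, 0, 0, 0.2, 0], [-1, 0, 0, 0, 0]]]'

```text
t: 4.7
eef_pos: [0.2843, 0.9325, 0.5026]
ee_rot: [3.018, -0.308, 1.663]
force: [0.4, -0.3, 1.8]
width: 0.0878
gripper_force: 0.0
```

```bash
python3 -c "
from station import arm
s=arm.get_state();print(s['q'].round(3),s['eef_pos'],s['ee_rot'])"
```

```text
[ 1.499  0.792  1.252  0.073 -1.707  1.737] [0.28428721 0.93250108 0.50256788] [ 3.0182347  -0.30767172  1.66303432]
```

>>> apply_moves --commands '[[[-1, 0, -0.2, 0, -0.044], [-1, 0, -0.2, 0, -0.044], [-1, 0, -0.1, 0, -0.044], [-1, 0, 0, 0, -0.044], [-1, 0, 0, 0, -0.044], [-1, 0, 0, 0, -0.044], [-1, 0, 0, 0, -0.044], [-1, 0, 0, 0, -0.044], [-1, 0.05, 0.19, 0, 0], [-1, 0.05, 0.19, 0, 0], [-1, 0.05, 0.19, 0, 0], [-1, 0.05, 0.19, 0, 0]]]'

```text
t: 5.9
eef_pos: [0.3088, 0.9325, 0.455]
ee_rot: [3.054, -0.361, 0.601]
force: [0.1, -1.3, 0.7]
width: 0.0874
gripper_force: 0.0
```

>>> apply_moves --commands '[[[-1, 0.05, 0.19, 0, 0], [-1, 0.05, 0.19, 0, 0], [-1, 0, 0, 0.2, 0], [-1, 0, 0, 0, 0]]]'

```text
t: 6.3
eef_pos: [0.3171, 0.9518, 0.4672]
ee_rot: [3.088, -0.42, 0.603]
force: [0.6, -1.7, 2.4]
width: 0.0874
gripper_force: 0.0
```

```bash
python3 -c "
from station import arm
s=arm.get_state();print(s['q'].round(3),s['eef_pos'],s['ee_rot'])"
```

```text
[ 1.561  0.908  1.252  0.376 -1.699  0.691] [0.31711459 0.95175539 0.46722617] [ 3.08842828 -0.42043625  0.6030949 ]
```

>>> apply_moves --commands '[[[-1, 0, 0, 0, -0.04], [-1, 0.05, 0.19, 0, 0], [-1, 0.05, 0.19, 0.05, 0], [-1, 0, 0, 0, 0]]]'

```text
t: 6.7
eef_pos: [0.3258, 0.9779, 0.4394]
ee_rot: [3.124, -0.465, 0.481]
force: [0.0, -0.1, -0.0]
width: 0.0876
gripper_force: 0.0
```

Run:
```python
from h import *
from station import arm
T=pickle.load(open('top.pkl','rb'));S=pickle.load(open('scene.pkl','rb'))
def tri(a,b):
    c1,d1=ray(T,a);c2,d2=ray(S,b);d1/=np.linalg.norm(d1);d2/=np.linalg.norm(d2)
    s=np.linalg.lstsq(np.c_[d1,-d2],c2-c1,rcond=None)[0];p,q=c1+s[0]*d1,c2+s[1]*d2
    return ((p+q)/2).round(3),np.linalg.norm(p-q).round(3)
print('screen',tri((346,230),(299,249)))
for z in(.1,.2,.25,.3,.35): print(z,at_z(T,(327,232),z).round(3),at_z(T,(322,219),z).round(3),at_z(T,(336,200),z).round(3))
s=arm.get_state();print(s['q'].round(3),s['eef_pos'],s['ee_rot'])
cv2.imwrite('pics/m.png',cv2.resize(S['image'][200:330,260:420],None,fx=4.5,fy=4.5,interpolation=cv2.INTER_CUBIC))
```

```text
screen (array([ 0.428, -0.231,  0.361]), np.float64(0.0))
0.1 [ 0.438 -0.202  0.1  ] [ 0.495 -0.182  0.1  ] [ 0.578 -0.247  0.1  ]
0.2 [ 0.432 -0.186  0.2  ] [ 0.486 -0.167  0.2  ] [ 0.564 -0.229  0.2  ]
0.25 [ 0.429 -0.178  0.25 ] [ 0.481 -0.16   0.25 ] [ 0.557 -0.219  0.25 ]
0.3 [ 0.426 -0.17   0.3  ] [ 0.476 -0.152  0.3  ] [ 0.55 -0.21  0.3 ]
0.35 [ 0.422 -0.162  0.35 ] [ 0.471 -0.145  0.35 ] [ 0.543 -0.201  0.35 ]
[ 1.564  0.953  1.251  0.417 -1.648  0.563] [0.32584766 0.97785165 0.43939666] [ 3.12395845 -0.46474515  0.48101744]
```

View pics/m.png

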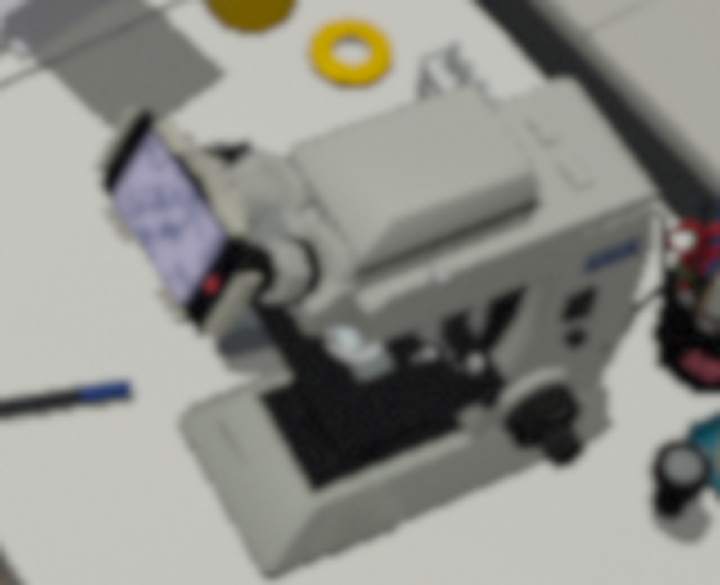

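The microscope's screen is at about (0.43, -0.16 to -0.30, 0.36) and its head begins at about y = -0.2, so the gripper clears it narrowly. The lean is now 0.465 rad with roll near zero. I'll head for the ear defenders in front of the shelf.

>>> apply_moves --commands '[[[-1, 0.04, -0.23, 0.01, 0], [-1, 0.04, -0.23, 0.01, 0], [-1, 0.04, -0.23, 0.01, 0], [-1, 0.04, -0.23, 0.01, 0], [-1, 0.04, -0.23, 0.01, 0], [-1, 0.04, -0.23, 0.01, 0], [-1, 0.04, -0.23, 0.01, 0], [-1, 0.04, -0.23, 0.01, 0], [-1, 0.04, -0.23, 0.01, 0], [-1, 0.04, -0.23, 0.01, 0], [-1, 0.04, -0.23, 0.01, 0], [-1, 0.04, -0.23, 0.01, 0]]]'

```text
t: 7.9
eef_pos: [0.4172, 0.461, 0.4693]
ee_rot: [3.126, -0.47, 0.48]
force: [0.4, -0.5, 0.7]
width: 0.0874
gripper_force: 0.0
```

>>> apply_moves --commands '[[[-1, 0, -0.18, 0, -0.03], [-1, 0, -0.18, 0, -0.03], [-1, 0, -0.18, 0, -0.03], [-1, 0, -0.18, 0, -0.03], [-1, 0, -0.18, 0, -0.03], [-1, 0, -0.18, 0, -0.03], [-1, 0, -0.18, 0, -0.03], [-1, 0, -0.18, 0, 0], [-1, 0, -0.18, 0, 0], [-1, 0, -0.18, 0, 0], [-1, 0, 0, 0, 0], [-1, 0, 0, 0, 0]]]'

```text
t: 9.1
eef_pos: [0.4167, 0.1023, 0.4682]
ee_rot: [3.128, -0.469, -0.183]
force: [0.2, 0.5, 0.0]
width: 0.0873
gripper_force: 0.0
```

```bash
python3 -c "
from station import arm
s=arm.get_state();print(s['q'].round(3),s['eef_pos'],s['ee_rot'])"
```

```text
[ 1.109 -0.397 -0.512  0.465 -1.356  0.198] [0.4166969  0.10234796 0.46818227] [ 3.12810807 -0.46884015 -0.1827243 ]
```

>>> apply_moves --commands '[[[-1, 0.137, -0.162, 0, -0.0097], [-1, 0.137, -0.162, 0, -0.0097], [-1, 0.137, -0.162, 0, 0], [-1, 0.137, -0.162, 0, 0], [-1, 0.137, -0.162, 0, 0], [-1, 0.137, -0.162, 0, 0], [-1, 0, 0, -0.2, 0], [-1, 0, 0, -0.2, 0], [-1, 0, 0, -0.2, 0], [-1, 0, 0, -0.2, 0], [-1, 0, 0, -0.2, 0], [-1, 0, 0, 0, 0]]]'

```text
t: 10.3
eef_pos: [0.5785, -0.0909, 0.2602]
ee_rot: [3.117, -0.458, -0.237]
force: [-0.4, -0.2, -0.4]
width: 0.0875
gripper_force: 0.0
```

Run:
```python
from h import *
from station import arm,viewer
s=arm.get_state();print(s['q'].round(3),s['eef_pos'],s['ee_rot'],s['force'])
f=viewer.grab_frame('top');g=viewer.grab_frame('scene')
a=cv2.resize(f['image'][170:250,260:350],None,fx=5,fy=5,interpolation=cv2.INTER_CUBIC);b=cv2.resize(g['image'][200:280,260:330],None,fx=5,fy=5,interpolation=cv2.INTER_CUBIC)
cv2.imwrite('pics/pre.png',np.hstack([a,b]))
print(proj(f,[s['eef_pos'],[.583,-.093,.166]]))
```

```text
[ 0.3   -0.037 -0.714  0.485 -0.558  0.657] [ 0.57852666 -0.0909388   0.26021153] [ 3.11729488 -0.4583956  -0.2373236 ] [-0.42341194 -0.21136356 -0.39929687]
[[304.326549   194.78031404]
 [302.46263526 197.2131862 ]]
```

View pics/pre.png

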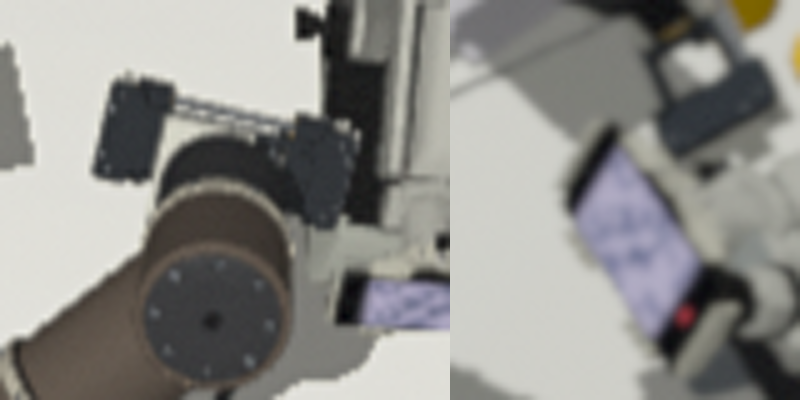

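The picture shows the gripper over the object and clear of the screen (right edge of its body at about col 331). I'll descend and check contact.

>>> apply_moves --commands '[[[-1, 0.015, -0.008, -0.1, 0], [-1, 0, 0, -0.1, 0], [-1, 0, 0, -0.1, 0], [-1, 0, 0, -0.1, 0], [-1, 0, 0, -0.05, 0], [-1, 0, 0, -0.03, 0], [-1, 0, 0, 0, 0], [-1, 0, 0, 0, 0]]]'

```text
t: 11.2
eef_pos: [0.5865, -0.0925, 0.1727]
ee_rot: [3.122, -0.471, -0.239]
force: [0.2, 0.1, 0.7]
width: 0.0879
gripper_force: 0.0
```

>>> apply_moves --commands '[[[-1, -0.022, 0, -0.05, 0], [-1, 0, 0, 0, 0], [-1, 0, 0, 0, 0]]]'

```text
t: 11.5
eef_pos: [0.5809, -0.0933, 0.1614]
ee_rot: [3.122, -0.469, -0.241]
force: [-0.5, -0.1, -0.1]
width: 0.0877
gripper_force: 0.0
```

>>> apply_moves --commands '[[[1, 0, 0, 0, 0], [1, 0, 0, 0, 0], [1, 0, 0, 0, 0], [1, 0, 0, 0, 0], [1, 0, 0, 0, 0], [1, 0, 0, 0, 0], [1, 0, 0, 0, 0], [1, 0, 0, 0, 0], [1, 0, 0, 0, 0], [1, 0, 0, 0, 0]]]' --force 40

```text
t: 12.5
eef_pos: [0.5802, -0.0917, 0.1599]
ee_rot: [3.123, -0.467, -0.239]
force: [-0.0, 0.6, -0.3]
width: 0.0157
gripper_force: 39.8
```

Gripped: width is 15.7 mm against the 16 mm block. With the desk as the reference, band z = TCP z - 0.035. Lifting.

>>> apply_moves --commands '[[[1, 0, 0, 0.1, 0], [1, 0, 0, 0.15, 0], [1, 0, 0, 0.15, 0], [1, 0, 0, 0.15, 0], [1, 0, 0, 0.15, 0], [1, 0, 0, 0.15, 0], [1, 0, 0, 0.1, 0], [1, 0, 0, 0, 0], [1, 0, 0, 0, 0]]]'

```text
t: 13.4
eef_pos: [0.584, -0.0978, 0.3385]
ee_rot: [3.113, -0.477, -0.24]
force: [0.1, 1.1, -4.6]
width: 0.0159
gripper_force: 40.0
```

Run:
```python
from station import arm
s=arm.get_state();print(s['q'].round(3),s['eef_pos'],s['ee_rot'],s['force'],s['moment'],s['width'])
```

```text
[ 0.308 -0.091 -0.561  0.402 -0.74   0.766] [ 0.5839803  -0.09781494  0.33846231] [ 3.11334919 -0.47722765 -0.24024467] [ 0.08003245  1.10148431 -4.63826529] [0.70900848 2.11983745 0.01811966] 0.015906077573127713
```

>>> apply_moves --commands '[[[1, -0.03, 0.16, 0, 0], [1, -0.03, 0.16, 0, 0], [1, -0.03, 0.16, 0, 0], [1, -0.12, 0.12, 0.03, 0], [1, -0.12, 0.12, 0.03, 0], [1, -0.12, 0.12, 0.03, 0], [1, -0.12, 0.12, 0.03, 0], [1, -0.12, 0.12, 0.03, 0], [1, 0, 0.12, 0, 0.026], [1, 0, 0.12, 0, 0.026], [1, 0, 0.12, 0, 0.026], [1, 0, 0.12, 0, 0.026]]]'

```text
t: 14.6
eef_pos: [0.4462, 0.2145, 0.3676]
ee_rot: [3.111, -0.477, 0.092]
force: [0.7, 0.2, -3.4]
width: 0.0157
gripper_force: 40.0
```

>>> apply_moves --commands '[[[1, 0, 0.12, 0, 0.026], [1, 0, 0, 0, 0], [1, 0, 0, 0, 0], [1, 0, 0, 0, 0]]]'

```text
t: 15.0
eef_pos: [0.4466, 0.2373, 0.3687]
ee_rot: [3.112, -0.478, 0.168]
force: [-0.6, -0.5, -2.9]
width: 0.0156
gripper_force: 40.0
```

```bash
cat > look.py <<'E'
import sys
from sil import *
from station import arm,viewer
s=arm.get_state();print(s['q'].round(3),s['eef_pos'],s['ee_rot'],s['force'])
f=viewer.grab_frame('top');g=viewer.grab_frame('scene')
H=(.661,.266,.165)
def dots(fr,P,o,k):
    return [tuple(int(v) for v in (q-o+.5)*k) for q in proj(fr,P)]
a=cv2.resize(f['image'][170:250,190:270],None,fx=5,fy=5,interpolation=cv2.INTER_CUBIC);b=cv2.resize(g['image'][110:230,200:280],None,fx=5,fy=5,interpolation=cv2.INTER_CUBIC)
# predicted object from tcp
yaw=s['ee_rot'][2]-.004;e=s['eef_pos']
P=[(0,0,.166),(0,.066,.064),(0,-.066,.064),(.034,.083,.032),(-.034,-.083,.032)]
Wp=W((e[0]+.003*np.cos(yaw),e[1]+.003*np.sin(yaw),yaw),P);Wp[:,2]+=e[2]-.160
for q in dots(f,Wp,np.array([190,170]),5): cv2.circle(a,q,3,(0,0,255),1)
for q in dots(g,Wp,np.array([200,110]),5): cv2.circle(b,q,3,(0,0,255),1)
bar=W(H,[(-.2,0,.156),(-.1,0,.156)])
for q in dots(f,bar,np.array([190,170]),5): cv2.circle(a,q,3,(0,255,0),1)
for q in dots(g,bar,np.array([200,110]),5): cv2.circle(b,q,3,(0,255,0),1)
out=np.zeros((600,800,3),np.uint8);out[:400,:400]=a;out[:,400:]=b
cv2.imwrite('pics/%s.png'%sys.argv[1],out)
hx=e[:2]-np.array(H[:2]);c,n=np.cos(.165),np.sin(.165);print('tcp in hanger',c*hx[0]+n*hx[1],-n*hx[0]+c*hx[1])
E
python3 look.py h1
```

```text
[ 1.148 -0.244 -0.649  0.503 -0.973  0.337] [0.44664845 0.23727972 0.36869449] [ 3.11155105 -0.47768367  0.16808019] [-0.59245082 -0.49038085 -2.94722856]
tcp in hanger -0.21615767901319402 0.006877529873609782
```

View pics/h1.png

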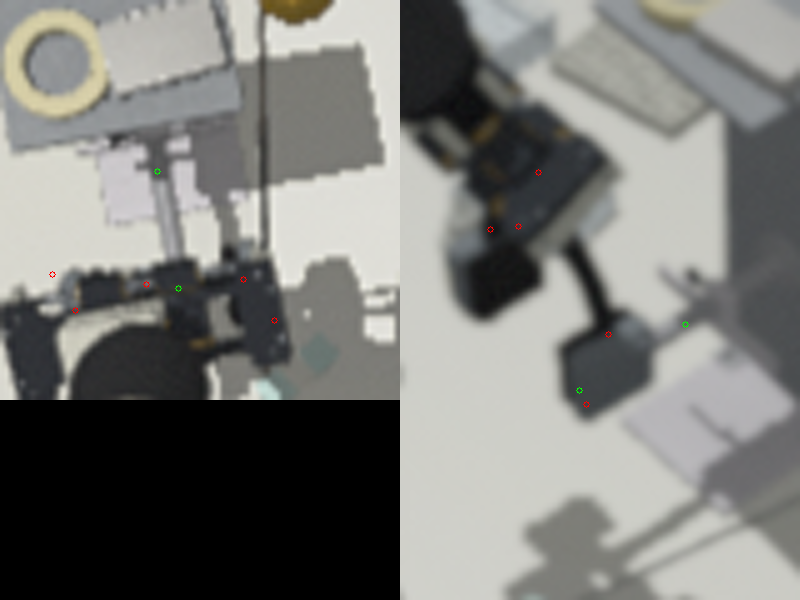

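The red prediction sits on the held cup and the green marks sit on the bar ends. Next I'll go over the bar at hanger x of about -0.16 and lower to about 20 mm above it.

>>> apply_moves --commands '[[[1, 0.09, 0.003, 0, 0], [1, 0.09, 0.003, 0, 0], [1, 0.087, 0.003, 0, 0], [1, 0, 0, -0.1, 0], [1, 0, 0, -0.12, 0], [1, 0, 0, -0.12, 0], [1, 0, 0, -0.12, 0], [1, 0, 0, -0.12, 0], [1, 0, 0, -0.1, 0], [1, 0, 0, -0.05, 0], [1, 0, 0, 0, 0], [1, 0, 0, 0, 0]]]'

```text
t: 16.3
eef_pos: [0.5006, 0.2399, 0.2244]
ee_rot: [3.113, -0.479, 0.168]
force: [0.2, 0.8, -3.7]
width: 0.0159
gripper_force: 40.0
```

```bash
python3 look.py h2
```

```text
[ 0.932 -0.045 -0.893  0.768 -0.51   0.16 ] [0.50056471 0.23986508 0.22437829] [ 3.11321608 -0.47941954  0.16837473] [ 0.17486439  0.81751744 -3.74013055]
tcp in hanger -0.16254904048189517 0.0005719057897763911
```

View pics/h2.png

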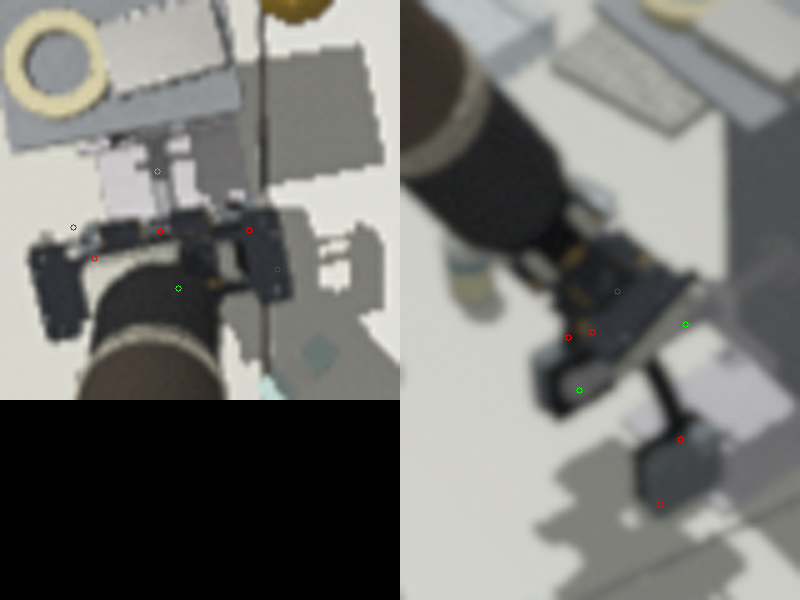

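That was the last picture I may view; from here I'll work by forces. Lowering to 12 mm above the bar and moving inwards.

>>> apply_moves --commands '[[[1, 0, 0, -0.03, 0], [1, 0, 0, -0.032, 0], [1, 0, 0, 0, 0], [1, 0.039, 0.0065, 0, 0], [1, 0.039, 0.0065, 0, 0], [1, 0.039, 0.0065, 0, 0], [1, 0.039, 0.0065, 0, 0], [1, 0.039, 0.0065, 0, 0], [1, 0.039, 0.0065, 0, 0], [1, 0, 0, 0, 0], [1, 0, 0, 0, 0]]]'

```text
t: 17.5
eef_pos: [0.5471, 0.2477, 0.2113]
ee_rot: [3.113, -0.479, 0.169]
force: [-0.9, -0.4, -4.2]
width: 0.0159
gripper_force: 40.0
```

```bash
cat > st.py <<'E'
from station import arm
import numpy as np
s=arm.get_state();e=s['eef_pos'];c,n=np.cos(.165),np.sin(.165);d=lambda v:np.round([c*v[0]+n*v[1],-n*v[0]+c*v[1]],4)
print('tcp in hanger',d(e[:2]-np.array([.661,.266])),'z',e[2],'band z',e[2]-.035,'F hanger',d(s['force']),s['force'][2],'M',s['moment'].round(2),'w',s['width'],s['gripper_force'],s['ee_rot'],'t',s['t'])
E
python3 st.py
```

```text
tcp in hanger [-0.1153  0.0006] z 0.21131159434224844 band z 0.17631159434224844 F hanger [-0.9883 -0.202 ] -4.2050394188107765 M [-0.36  2.11 -0.02] w 0.015941942485363427 39.997748136520386 [ 3.11302588 -0.47872743  0.16854791] t 17.5
```

>>> apply_moves --commands '[[[1, 0.015, 0.0025, 0, 0], [1, 0.015, 0.0025, 0, 0], [1, 0.015, 0.0025, 0, 0], [1, 0.015, 0.0025, 0, 0], [1, 0.015, 0.0025, 0, 0], [1, 0, 0, 0, 0]]]'

```text
t: 18.1
eef_pos: [0.5624, 0.2506, 0.2116]
ee_rot: [3.113, -0.479, 0.169]
force: [-0.2, 0.4, -3.5]
width: 0.0156
gripper_force: 40.0
```

```bash
python3 st.py
```

```text
tcp in hanger [-0.0998  0.001 ] z 0.21162515490309572 band z 0.17662515490309572 F hanger [-0.1667  0.4422] -3.4549841936296395 M [-0.22  2.17 -0.04] w 0.01563681146779503 39.99814331531525 [ 3.1134492  -0.47925079  0.16882975] t 18.1
```

Free so far; on in 2 mm steps.

>>> apply_moves --commands '[[[1, 0.01, 0.0015, 0, 0], [1, 0.01, 0.0015, 0, 0], [1, 0.01, 0.0015, 0, 0], [1, 0, 0, 0, 0]]]'

```text
t: 18.5
eef_pos: [0.5683, 0.2515, 0.2116]
ee_rot: [3.114, -0.479, 0.169]
force: [-0.3, 0.0, -2.8]
width: 0.0157
gripper_force: 40.0
```

>>> apply_moves --commands '[[[1, 0.01, 0.0015, 0, 0], [1, 0.01, 0.0015, 0, 0], [1, 0, 0, 0, 0]]]'

```text
t: 18.8
eef_pos: [0.5723, 0.252, 0.2117]
ee_rot: [3.114, -0.479, 0.169]
force: [0.1, -0.6, -3.7]
width: 0.0156
gripper_force: 40.0
```

>>> apply_moves --commands '[[[1, 0.01, 0.0015, 0, 0], [1, 0.01, 0.0015, 0, 0], [1, 0, 0, 0, 0]]]'

```text
t: 19.1
eef_pos: [0.5763, 0.2526, 0.2116]
ee_rot: [3.113, -0.479, 0.169]
force: [-0.0, -0.5, -3.4]
width: 0.0158
gripper_force: 40.0
```

>>> apply_moves --commands '[[[1, 0.01, 0.0015, 0, 0], [1, 0.01, 0.0015, 0, 0], [1, 0, 0, 0, 0]]]'

```text
t: 19.4
eef_pos: [0.5797, 0.2528, 0.2112]
ee_rot: [3.113, -0.478, 0.17]
force: [-6.0, -1.1, -1.3]
width: 0.0155
gripper_force: 40.0
```

>>> apply_moves --commands '[[[1, 0.01, 0.0015, 0, 0], [1, 0.01, 0.0015, 0, 0], [1, 0, 0, 0, 0]]]'

```text
t: 19.7
eef_pos: [0.5836, 0.2535, 0.2113]
ee_rot: [3.113, -0.479, 0.17]
force: [-6.8, -1.2, -0.5]
width: 0.0156
gripper_force: 40.0
```

>>> apply_moves --commands '[[[1, 0.01, 0.0015, 0, 0], [1, 0, 0, 0, 0]]]'

```text
t: 19.9
eef_pos: [0.5856, 0.2538, 0.2114]
ee_rot: [3.113, -0.479, 0.17]
force: [-7.9, -0.7, 0.5]
width: 0.0158
gripper_force: 40.0
```

Contact came at TCP x of about 0.579, and the last few millimetres pitched the object slightly in the grip. I'll back off 8 mm and lower in small steps until the bar carries it.

>>> apply_moves --commands '[[[1, -0.02, -0.0035, 0, 0], [1, -0.02, -0.0035, 0, 0], [1, 0, 0, -0.015, 0], [1, 0, 0, -0.015, 0], [1, 0, 0, 0, 0]]]'

```text
t: 20.4
eef_pos: [0.578, 0.2525, 0.2051]
ee_rot: [3.113, -0.479, 0.169]
force: [-0.4, 0.3, -2.5]
width: 0.0156
gripper_force: 40.0
```

```bash
python3 st.py
```

```text
tcp in hanger [-0.084   0.0003] z 0.20513163706212934 band z 0.17013163706212933 F hanger [-0.3334  0.3805] -2.524734445061789 M [-0.19  2.02  0.01] w 0.015619352314701079 39.988378286361694 [ 3.11310637 -0.47880878  0.16915359] t 20.4
```

>>> apply_moves --commands '[[[1, 0, 0, -0.01, 0], [1, 0, 0, 0, 0]]]'

```text
t: 20.6
eef_pos: [0.5782, 0.2526, 0.2034]
ee_rot: [3.113, -0.479, 0.169]
force: [-0.7, -0.0, -1.8]
width: 0.016
gripper_force: 40.0
```

>>> apply_moves --commands '[[[1, 0, 0, -0.01, 0], [1, 0, 0, 0, 0]]]'

```text
t: 20.8
eef_pos: [0.5784, 0.2528, 0.2021]
ee_rot: [3.114, -0.48, 0.169]
force: [-0.1, -0.5, 0.1]
width: 0.0159
gripper_force: 40.0
```

>>> apply_moves --commands '[[[1, 0, 0, -0.006, 0], [1, 0, 0, 0, 0]]]'

```text
t: 21.0
eef_pos: [0.5786, 0.2529, 0.2019]
ee_rot: [3.114, -0.481, 0.169]
force: [-3.2, -1.6, 6.5]
width: 0.0158
gripper_force: 40.0
```

>>> apply_moves --commands '[[[1, 0, 0, -0.006, 0], [1, 0, 0, 0, 0]]]'

```text
t: 21.2
eef_pos: [0.579, 0.2531, 0.2018]
ee_rot: [3.115, -0.483, 0.168]
force: [-6.0, -3.9, 12.1]
width: 0.016
gripper_force: 40.0
```

```bash
python3 st.py
```

```text
tcp in hanger [-0.083   0.0007] z 0.20175637585816103 band z 0.16675637585816103 F hanger [-6.5387 -2.8417] 12.052044291772669 M [-1.27  1.58 -0.48] w 0.015996945475187797 39.980769753456116 [ 3.11457568 -0.48290856  0.16837708] t 21.2
```

Hard contact came about 2 mm high with some x force, so the band may be on the clamp's edge. I'll raise it, back off 3 mm and set it down again.

>>> apply_moves --commands '[[[1, 0, 0, 0.025, 0], [1, -0.02, -0.003, 0, 0], [1, 0, 0, -0.015, 0], [1, 0, 0, -0.01, 0], [1, 0, 0, 0, 0]]]'

```text
t: 21.7
eef_pos: [0.575, 0.2527, 0.2017]
ee_rot: [3.115, -0.483, 0.169]
force: [-4.0, -3.7, 13.7]
width: 0.0155
gripper_force: 40.0
```

```bash
python3 st.py
```

```text
tcp in hanger [-0.087  0.001] z 0.20169487166352007 band z 0.16669487166352007 F hanger [-4.5939 -3.0362] 13.712342659101772 M [-1.2   0.82 -0.51] w 0.015473088704272244 39.97888684272766 [ 3.11451691 -0.48318601  0.16890147] t 21.7
```

>>> apply_moves --commands '[[[1, 0, 0, -0.006, 0], [1, 0, 0, 0, 0]]]'

```text
t: 21.9
eef_pos: [0.5753, 0.2528, 0.2016]
ee_rot: [3.115, -0.485, 0.168]
force: [-9.6, -4.6, 20.4]
width: 0.0158
gripper_force: 40.0
```

```bash
python3 st.py
```

```text
tcp in hanger [-0.0867  0.001 ] z 0.20155190824367414 band z 0.16655190824367413 F hanger [-10.2074  -2.9686] 20.350958916905306 M [-1.54  1.38 -0.67] w 0.015791224935706373 39.97859001159668 [ 3.11499918 -0.48460477  0.16840763] t 21.9
```

>>> apply_moves --commands '[[[1, 0, 0, 0.022, 0], [1, 0.015, 0.0025, 0, 0], [1, 0, 0, 0, 0], [1, 0, 0, 0, 0]]]'

```text
t: 22.3
eef_pos: [0.5772, 0.2526, 0.2021]
ee_rot: [3.113, -0.479, 0.169]
force: [0.6, -1.0, 1.7]
width: 0.0159
gripper_force: 40.0
```

```bash
python3 st.py; python3 -c "
from station import arm,viewer
import numpy as np
print(np.mean([(viewer.grab_frame('top'),arm.get_state()['force'])[1] for _ in range(8)],0))"
```

```text
tcp in hanger [-0.0849  0.0006] z 0.20211835721001245 band z 0.16711835721001245 F hanger [ 0.4483 -1.1   ] 1.6892075613933797 M [-0.48  1.22 -0.15] w 0.015924205222812432 39.98549222946167 [ 3.11303631 -0.478966    0.16915959] t 22.3
[ 1.22785049 -0.16730585 -0.22470874]
```

>>> apply_moves --commands '[[[1, 0, 0, 0.012, 0], [1, 0, 0, 0, 0], [1, 0, 0, 0, 0]]]'

```text
t: 23.0
eef_pos: [0.5768, 0.2523, 0.2044]
ee_rot: [3.113, -0.479, 0.169]
force: [0.6, 0.2, -3.6]
width: 0.0156
gripper_force: 40.0
```

```bash
cat > av.py <<'E'
from station import arm,viewer
import numpy as np
print(arm.get_state()['eef_pos'],np.mean([(viewer.grab_frame('top'),arm.get_state()['force'])[1] for _ in range(14)],0))
E
python3 av.py
```

```text
[0.57677631 0.25228712 0.20443558] [-0.06242085 -0.17919383 -2.89841391]
```

>>> apply_moves --commands '[[[1, 0, 0, 0.03, 0], [1, 0, 0, 0, 0], [1, 0, 0, 0, 0]]]'

```text
t: 24.0
eef_pos: [0.577, 0.2528, 0.2108]
ee_rot: [3.114, -0.479, 0.169]
force: [-0.4, -0.1, -4.1]
width: 0.0156
gripper_force: 40.0
```

```bash
python3 av.py
```

```text
[0.57702845 0.25275233 0.21077672] [-0.02304466 -0.04409286 -3.34708022]
```

>>> apply_moves --commands '[[[1, 0.01, 0.0015, -0.02, 0], [1, 0, 0, -0.015, 0], [1, 0, 0, -0.01, 0], [1, 0, 0, -0.003, 0], [1, 0, 0, 0, 0], [1, 0, 0, 0, 0]]]'

```text
t: 25.3
eef_pos: [0.5794, 0.2531, 0.202]
ee_rot: [3.114, -0.48, 0.169]
force: [-1.8, -0.7, 3.5]
width: 0.0157
gripper_force: 40.0
```

```bash
python3 st.py
```

```text
tcp in hanger [-0.0826  0.0007] z 0.20199275327655156 band z 0.16699275327655155 F hanger [-1.9392 -0.4141] 3.4669673356013173 M [-0.34  1.31 -0.06] w 0.015658282756013258 39.988093972206116 [ 3.11409724 -0.48037857  0.1687467 ] t 25.3
```

>>> apply_moves --commands '[[[1, 0, 0, -0.005, 0], [1, 0, 0, 0, 0], [1, 0, 0, 0, 0]]]'

```text
t: 25.6
eef_pos: [0.5796, 0.2532, 0.2018]
ee_rot: [3.114, -0.481, 0.169]
force: [-6.0, -2.3, 9.7]
width: 0.0161
gripper_force: 40.0
```

>>> apply_moves --commands '[[[1, 0, 0, 0, 0], [1, 0, 0, 0, 0], [1, 0, 0, 0, 0], [1, 0, 0, 0, 0], [1, 0, 0, 0, 0]]]' --force 4

```text
t: 26.1
eef_pos: [0.5795, 0.2534, 0.2012]
ee_rot: [3.114, -0.481, 0.169]
force: [-2.8, 0.5, 6.1]
width: 0.0159
gripper_force: 4.0
```

```bash
python3 st.py
```

```text
tcp in hanger [-0.0825  0.001 ] z 0.2012220392721776 band z 0.1662220392721776 F hanger [-2.6486  0.9157] 6.144747858055311 M [-0.24  1.33 -0.02] w 0.01592297043857208 4.000251442193985 [ 3.11446144 -0.48076288  0.1688554 ] t 26.1
```

The bar carries the band under a light grip. Opening now.

>>> apply_moves --commands '[[[1, 0, 0, 0.004, 0], [1, 0, 0, 0, 0], [0.5, 0, 0, 0, 0], [0.4, 0, 0, 0, 0], [0.2, 0, 0, 0, 0], [0.1, 0, 0, 0, 0], [0.1, 0, 0, 0, 0], [0.1, 0, 0, 0, 0]]]'

```text
t: 26.9
eef_pos: [0.5791, 0.2528, 0.2009]
ee_rot: [3.113, -0.479, 0.169]
force: [-0.2, 0.3, 1.0]
width: 0.0393
gripper_force: 0.0
```

```bash
python3 st.py
```

```text
tcp in hanger [-0.083   0.0004] z 0.2009342805108055 band z 0.1659342805108055 F hanger [-0.1097  0.3466] 1.0299752238796396 M [-0.23  1.51 -0.03] w 0.0393132200572644 0.0 [ 3.1133215  -0.47907321  0.16885513] t 26.9
```

>>> apply_moves --commands '[[[0.1, -0.03, -0.005, 0.04, 0], [0.1, -0.06, -0.01, 0.08, 0], [0.1, -0.08, -0.013, 0.09, 0], [0.1, -0.1, -0.016, 0.08, 0], [0.1, -0.14, -0.023, 0.06, 0], [0.1, -0.16, -0.026, 0.06, 0], [0.1, -0.16, -0.026, 0.06, 0], [0.1, -0.1, -0.02, 0.06, 0], [0.1, 0, 0.2, 0, 0], [0.1, 0, 0.2, 0, 0], [0.1, 0, 0.2, 0, 0], [0.1, 0, 0.2, 0, 0]]]'

```text
t: 28.1
eef_pos: [0.4127, 0.3866, 0.3073]
ee_rot: [3.115, -0.48, 0.169]
force: [0.1, 0.4, 0.6]
width: 0.0394
gripper_force: 0.0
```

```bash
cat > chk.py <<'E'
from sil import *
from station import viewer,arm
H=(.661,.266,.165)
g=viewer.grab_frame('scene');f=viewer.grab_frame('top')
s=arm.get_state();print(s['t'],s['eef_pos'],s['force'])
# differences between start and now in hanger window; compare with model placed at hanger x
S0=pickle.load(open('scene.pkl','rb'))
import sil
def rend(fr,p,dz,o,shape,tilt=0):
    m=np.zeros(shape,np.uint8);c,n=np.cos(tilt),np.sin(tilt)
    for P in model():
        P=np.array(P);z=P[:,2]-.125
        Q=np.c_[c*P[:,0]+n*z,P[:,1],.125+c*z-n*P[:,0]]
        X=W(p,Q);X[:,2]+=dz
        cv2.fillConvexPoly(m,cv2.convexHull(np.round(((proj(fr,X)-o+.5)*4-.5)*16).astype(np.int32)),255,cv2.LINE_AA,4)
    return cv2.resize(m.astype(np.float32)/255,None,fx=.25,fy=.25,interpolation=cv2.INTER_AREA)
o=np.array([225,125]);sl=(slice(125,215),slice(225,300))
d=np.abs(g['image'][sl].astype(float)-S0['image'][sl].astype(float)).max(2)
dark=(cv2.cvtColor(g['image'],6)[sl]<125)
al=((d>25)&dark).astype(float)
best=[]
for hx in np.arange(-.13,-.05,.005):
  for hy in(-.012,-.006,0,.006,.012):
    for dz in(.036,.04,.044,.048):
      for t in(-.2,0,.2):
        x,y,_=W(H,(hx,hy,0))[0];m=rend(g,(x,y,H[2]),dz,o,(360,300),t)
        best.append((((m-al)**2).sum(),round(hx,3),hy,dz,t))
best.sort();print(al.sum());print(*best[:6],sep='\n')
E
python3 chk.py
```

```text
28.2 [0.41301025 0.38950045 0.30671597] [-0.18739903 -0.87693843 -0.76810504]
741.0
(np.float64(327.04326684776174), np.float64(-0.08), 0.006, 0.036, 0)
(np.float64(331.5432369819241), np.float64(-0.085), 0, 0.044, 0)
(np.float64(331.9763900120812), np.float64(-0.085), 0, 0.04, 0)
(np.float64(337.76209343020383), np.float64(-0.09), -0.006, 0.048, 0)
(np.float64(340.9765622519914), np.float64(-0.085), 0.006, 0.04, 0)
(np.float64(341.7387011635165), np.float64(-0.08), 0.006, 0.04, 0)
```

The fit shows the band at hanger x of about -0.083, y of about 0 and 0.04 m above its desk height (hanging on the bar), upright, with the robot clear. Handing in.

```bash
python3 -c "
from station import arm
print(arm.job_done())"
```

```text
the job is handed in; nothing more can be done
None
```

I hung the smaller ear defenders upright across the bar against the cross plate, let go only once the bar carried them, and handed the job in at about 28 s. The last camera fit agrees with this, but the pin being held down is inferred from position and contact forces, and no verdict came back.

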